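# Snap the torch into its desk dock

## Task

Put the torch back in its desk dock: lay it across the open mouth of the clip with its short tail end towards the dock's upright post, and let go so that it lies there by itself. Then push it straight down past the sprung jaw until it snaps fully home, level in the fork with the jaw closed over it. Leave the mug, the book and the plant where they are.

Things in the scene. Friction and masses are not known exactly. Their poses are not given: they have to be found in the camera images.
- torch: Aluminium hand torch, 184 mm long, 0.2 kg, lying on a flat (axis 17 mm above the desk). Origin on its axis, midway between its two six-sided ends; x runs from tail to lens. Round body 24 mm in diameter, x = -65 to +65 mm, black grip band over the middle 48 mm; it balances near the origin. Ends 34 mm across flats: short tail x = -65 to -79, long head x = +65 to +105 mm.
- torch_tail (a point): Centre of the torch's tail face, at torch x = -79 mm (the short end, with a black button).
- torch_lens (a point): Centre of the torch's lens, at torch x = +105 mm (the long end).
- dock: Dock fixed to the desk: wooden base 168 x 78 x 8 mm (x -104 to +64, y -45 to +33 mm). Origin on the desk under the seat's middle; x along the docked torch, tail to lens; z up. Clip stations 20 mm wide at x = -40 and +40 mm: a rigid aluminium prong at +y, a saddle, a finger of the sprung jaw at -y. Between them (x = -30 to +30) is a gap for gripper fingers, nothing above z = 18 mm.
- dock_seat (a point): Where the torch's origin is when fully home: dock x = 0, y = 0, z = 34 mm (top of the round body then at z = 46 mm; saddle at z = 22 mm). Prongs: inner face upright at y = +12 mm to z = 62 mm, then flared outward to z = 73 mm. Lengthwise the torch may lie 8 mm towards the post (it then touches the stud) or 15 mm away from it.
- dock_mouth (a point): Where the torch's origin is when the torch lies by its own weight in the mouth, between prongs and jaw noses: dock x = 0, y = 0, z = 56 mm.
- dock_post (a point): Contact stud on the upright wooden post at the dock's -x end, dock x = -87, y = 0, z = 34 mm. The post is 12 mm thick, 30 mm wide, its top at z = 46 mm. The torch's tail belongs at this end, 8 mm from the stud when the torch is at x = 0.
- jaw (a joint): Sprung jaw hinged along the dock's x at dock y = -22, z = 12 mm. 0 = closed, grows (rad) as its top is pushed away to -y; about 0.11 as the torch passes, near 0 when it is home. Its spring carries the laid torch; a push of about 12 to 20 N straight down on the torch's middle takes it past the jaw, over 22 mm of travel.
- jaw_nose (a point): Middle between the jaw's two round noses (10 mm in diameter); closed, at dock x = 0, y = -13, z = 45 mm. Outside the noses sloping lead-ins rise to y = -32, z = 63 mm.
- mug: White mug, 80 mm wide, 92 mm high. Origin at the centre of its underside. Leave alone.
- book: Dark blue closed book lying flat, 120 x 180 x 26 mm. Origin at the centre of its underside. Leave alone.
- plant: Small plant in a dark square pot, 85 mm wide, about 130 mm high in all. Origin at the centre of its underside. Leave alone.
Things that resemble listed ones, but are neither listed nor needed, are in the scene too. Several things have the shape of the dock; the one meant has the colours described above.

How it is judged:
By the outcome, as a careful person would: the job done as asked, in the order asked, and still so for the second after the job is handed in, with the robot touching nothing.
It also fails if it takes over 45 s, if anything falls off the work surface, if the arm or the gripper's body presses on something with over 40 N, if the wrist force passes 120 N, or if a joint passes its speed limit or range.

## Robot

A 7-joint arm with a two-finger parallel gripper is mounted at the origin on the work surface. World frame = base frame: x ahead of the robot, y to its left, z up, the work surface at z = 0. Lengths are in m, angles in rad, forces in N, time in s.
With the tool pointing down it reaches from about 0.4 to 0.85 m from the base axis. Payload 4.5 kg.
Tool frame: the origin (TCP) lies midway between the tips of the shut fingers; the grasp point (between the pads) lies 19 mm behind it; z points along the fingers, y is the line along which they close (so a half turn about z gives the same grasp; the last joint's range is limited). The gripper opens to 88 mm and grips with 3 to 60 N. Pads are 18 mm wide; open, the fingers measure 123 mm over their backs; the gripper's body (75 mm by 187 mm) begins 45 mm behind the grasp point.
Start: joints at [1.185, 0.689, -0.195, 1.565, 0.157, 0.902, -0.215], TCP at [0.255, -0.571, 0.239] pointing down, gripper open.
Joint ranges: [-3.01, 3.01], [-0.46, 2.08], [-1.47, 1.51], [0.13, 2.56], [-1, 4.14], [0.04, 2.09], [-2.66, 2.66]. Speed limits (rad/s): [2.57, 2.57, 3.14, 3.14, 3.14, 3.14, 3.14].

## Interface

Orientations are given as a unit quaternion [w, x, y, z].
In Python, from rig import get_state, imaging, sign_off gives the robot as it stands.
- The arm moves only by the tool apply_moves, never from a script. Its argument "rows" is a list of rows, each an object of numbers: "x", "y", "z": the shift along the tool's x, y, z in units of 0.2 m (1.0 is 0.2 m); "yaw": the turn about the tool's z in units of 45 degrees (1.0 is 45 degrees); "hand": the closure, from 0 (fully open) to 1 (shut). In form: [{"x": .., "y": .., "z": .., "yaw": .., "hand": ..}, ...]. A call has 1 to 20 rows; each row is the pose to reach, as a shift and turn from the pose commanded when the call began, along the tool's axes at that moment; what a row does not reach only later rows make up. A row lasts 1/8 s, in which the tool goes at most 62.5 mm and 10.7 degrees, less where a joint would pass 70% of its speed; a pose out of reach is approached as far as the arm can. A call with a number of a shift or a turn outside -1 to 1 is refused whole. A call with a gripper value outside its range is refused whole. The fingers move at their own pace and stop on an object; "newtons" is the grip in N (left out, the last holds). Time passes only in rows, so rows that repeat a pose let the fingers close. It gives the time, the measured TCP pose, the force, the opening and the grip force at its end, in the units of the state.
- get_state(): the state, without advancing time (a new reading comes with each control period).
- imaging.read_camera(name): name is "scene" or "top" or "wrist"; returns the picture (480x640x3 uint8, red, green, blue); there is no depth.
- imaging.camera_params(name): a dict with "mtx" (3x3 intrinsics, pixels), "xyz" and "rotation" of the camera in the world. Camera axes: x right, y down, z forward; pixel columns grow to the right and rows downward; lengths in m; the calibration is good to about 2 mm. A picture is of the moment at which its call begins: read the wrist's pose just before it. camera_params takes no time and is no camera call; for the wrist camera it gives the pose at the moment of the call.
- sign_off(): hands the job in; it is judged then, once.
The state is a dict: "clock": time; "joint_pos": joint angles; "dq": joint speeds; "tau": joint torques, N m; "eef_pos": TCP position; "orientation": TCP orientation; "force": force on the tool from outside, world axes, zero at the start; "wrist_torque": the same for the moment, N m; "gripper_width": finger opening in m; "finger_force": force on a finger pad.
Only numpy, scipy, OpenCV 4.12 (cv2) and the standard library are available. Lean on these libraries where they do the work, as an engineer would, in place of code of your own. Each camera call takes 0.05 s, during which the arm holds its last target. There are 200 camera calls.

## Working session

There is one attempt and no reset: what is moved stays moved. The work goes in short steps, Python scripts to look and compute and a tool call to move; the robot and the scene stay as the last step left them, time stands still between calls to the robot, and variables do not carry over. Pictures are saved under pics/ and viewed, at most 11 in all, crops included, and the job is handed in when it is done.

Besides the shell and the picture viewer there is one more tool, called in YAML: its name, and indented under it one key for each argument. apply_moves: Moves the arm, as the interface text tells. Shifts and turns lie within -1 to 1; 1 stands for 0.2 m of shift or 45 degrees of turn. Its arguments: {"type":"object","properties":{"rows":{"type":"array"},"newtons":{"type":"number"}},"required":["rows"]}

```bash
mkdir -p pics; ls; python3 - <<'E'
from rig import get_state, imaging
import cv2, numpy as np
a=imaging.read_camera("scene");b=imaging.read_camera("top")
cv2.imwrite("pics/s1.png",a[:,:,::-1]);cv2.imwrite("pics/t1.png",b[:,:,::-1])
for n in("scene","top"):print(imaging.camera_params(n))
s=get_state();print(s)
E
```

```text
pics
{'mtx': array([[486.08918205,   0.        , 314.80451191],
       [  0.        , 486.08918205, 234.18913219],
       [  0.        ,   0.        ,   1.        ]]), 'xyz': array([1.14499935, 1.00912465, 0.89281099]), 'rotation': array([-0.11661311,  0.20798406,  0.86375541, -0.44392634])}
{'mtx': array([[513.62145869,   0.        , 312.30383056],
       [  0.        , 513.62145869, 240.57324206],
       [  0.        ,   0.        ,   1.        ]]), 'xyz': array([ 0.43696661, -0.00449276,  1.62600289]), 'rotation': array([ 0.03024779, -0.70547226,  0.70715219, -0.03646561])}
{'clock': 0.1, 'joint_pos': array([ 1.1848207 ,  0.68990808, -0.19453249,  1.56624484,  0.15728212,
        0.90249106, -0.21513391]), 'dq': array([-4.26147552e-05, -2.64133906e-03, -1.27061600e-03, -2.69849784e-03,
        4.00384882e-04, -3.08130862e-04,  2.26322907e-05]), 'tau': array([-2.99772852e-03, -5.28492701e+01, -1.27174672e+00, -1.53835416e+01,
       -5.26978460e-02,  1.98049813e-03,  2.69883947e-05]), 'eef_pos': array([ 0.25445994, -0.57022881,  0.23798429]), 'orientation': array([-8.01060895e-04,  9.78049636e-01,  2.08370390e-01, -2.20722855e-04]), 'force': array([-0.58716707,  1.12511101, -0.1118699 ]), 'wrist_torque': array([ 0.03197148, -0.04597197, -0.00245112]), 'finger_force': 0.0, 'gripper_width': 0.08841783698043826}
```

View pics/t1.png

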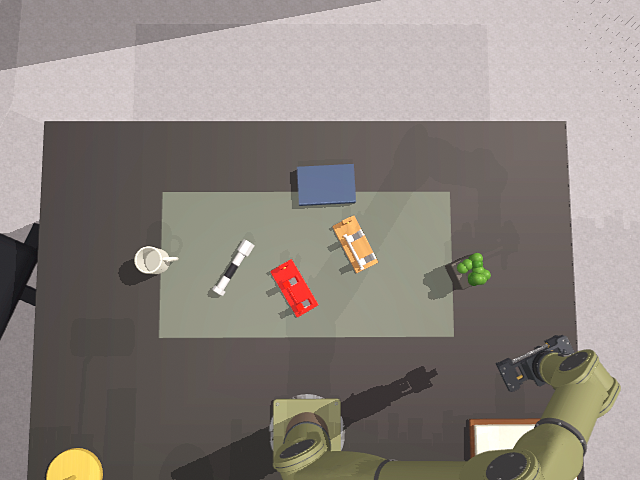

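View pics/s1.png

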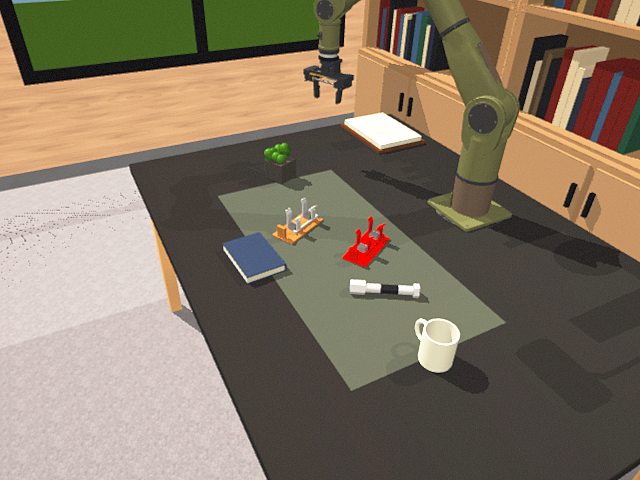

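The top view shows the torch around (233,268), its long head at (245,246) and tail at (218,291). The wooden dock is at (355,245), with its post at the upper-left end near (348,222). The red dock at (293,288) is a decoy.

```bash
cat > h.py <<'E'
import numpy as np, cv2
from scipy.spatial.transform import Rotation as R
from rig import get_state, imaging
def rot(q): return R.from_quat(np.r_[q[1:],q[0]]).as_matrix()
def ray(c,uv,z):
    uv=np.atleast_2d(uv).astype(float); d=np.c_[uv,np.ones(len(uv))]@np.linalg.inv(c['mtx']).T@rot(c['rotation']).T
    return c['xyz']+d*((z-c['xyz'][2])/d[:,2])[:,None]
def proj(c,P):
    p=(np.atleast_2d(P)-c['xyz'])@rot(c['rotation'])@c['mtx'].T
    return p[:,:2]/p[:,2:]
E
python3 - <<'E'
from h import *
im=cv2.imread("pics/t1.png");c=imaging.camera_params("top")
hsv=cv2.cvtColor(im,cv2.COLOR_BGR2HSV)
m=cv2.inRange(hsv,(8,100,120),(25,255,255));m[:200]=0;m[300:]=0
m[:,:320]=0;m[:,400:]=0
p=np.argwhere(m)[:,::-1]
r=cv2.minAreaRect(p.astype(np.float32)); print(r,len(p))
P=ray(c,cv2.boxPoints(r),0.008);print("dock corners",P.round(3)); print(np.linalg.norm(np.diff(P,axis=0),axis=1))
# torch white
m=cv2.inRange(hsv,(0,0,190),(180,60,255));m[:230]=0;m[300:]=0;m[:,:205]=0;m[:,262:]=0
p=np.argwhere(m)[:,::-1].astype(float)
P=ray(c,p,0.017)[:,:2]; q=P-P.mean(0);u=np.linalg.svd(q,full_matrices=False)[2][0]
if u[0]<0:u=-u
t=q@u;w=q@np.array([-u[1],u[0]])
print("torch",P.mean(0),u,np.degrees(np.arctan2(u[1],u[0])),t.min(),t.max(),"mid-off",[(round(a,3),round(np.ptp(w[(t>=a)&(t<a+.01)]),3) if ((t>=a)&(t<a+.01)).any() else None) for a in np.arange(-.12,.12,.01)])
cv2.imwrite("pics/t2.png",cv2.resize(im[190:330,190:400],None,fx=3.8,fy=3.8,interpolation=cv2.INTER_CUBIC))
E
```

```text
((354.8000183105469, 243.6000213623047), (53.66563034057617, 25.043960571289062), 63.43495178222656) 970
dock corners [[ 0.639 -0.08   0.008]
 [ 0.675 -0.152  0.008]
 [ 0.522 -0.226  0.008]
 [ 0.487 -0.155  0.008]]
[0.07998453 0.17003859 0.07930893]
torch [0.51358457 0.22417468] [ 0.84681469 -0.53188804] -32.13311119821827 -0.10167714800181987 0.08572098002533865 mid-off [(np.float64(-0.12), None), (np.float64(-0.11), np.float64(0.025)), (np.float64(-0.1), np.float64(0.037)), (np.float64(-0.09), np.float64(0.034)), (np.float64(-0.08), np.float64(0.023)), (np.float64(-0.07), np.float64(0.023)), (np.float64(-0.06), np.float64(0.021)), (np.float64(-0.05), np.float64(0.023)), (np.float64(-0.04), None), (np.float64(-0.03), None), (np.float64(-0.02), None), (np.float64(-0.01), None), (np.float64(-0.0), np.float64(0.021)), (np.float64(0.01), np.float64(0.021)), (np.float64(0.02), np.float64(0.022)), (np.float64(0.03), np.float64(0.023)), (np.float64(0.04), np.float64(0.037)), (np.float64(0.05), np.float64(0.038)), (np.float64(0.06), np.float64(0.037)), (np.float64(0.07), np.float64(0.038)), (np.float64(0.08), np.float64(0.032)), (np.float64(0.09), None), (np.float64(0.1), None), (np.float64(0.11), None)]
```

View pics/t2.png

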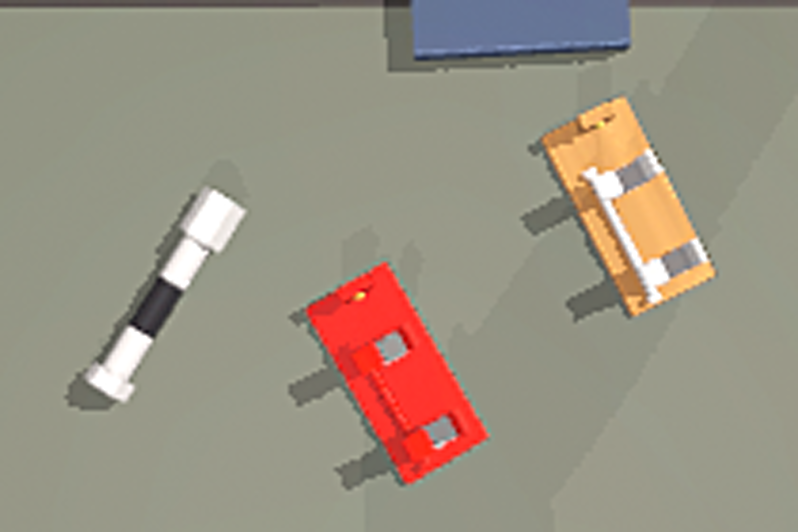

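The close crop confirms the wooden dock has its post and stud at (600,122), far from the robot. The sprung jaw with its long bar is on the left, and the rigid prongs are on the right. I'll go over the dock first for a close look on the way to the torch.

apply_moves:
  rows:
    - {"x": 0.25, "y": -0.135}
    - {"x": 0.5, "y": -0.27}
    - {"x": 0.75, "y": -0.405}

```text
$.rows[0]: bad value
```

apply_moves:
  rows:
    - {"x": 0.25, "y": -0.135}
    - {"x": 0.5, "y": -0.27}
    - {"x": 0.75, "y": -0.405}

```text
$.rows[0]: bad value
```

apply_moves:
  rows:
    - {"x": 0.25, "y": -0.135}
    - {"x": 0.5, "y": -0.27}
    - {"x": 0.73, "y": -0.4}
    - {"x": 0.73, "y": -0.4}
    - {"x": 0.73, "y": -0.4}

```text
$.rows[0]: bad value
```

```bash
python3 - <<'E'
from h import *
s=get_state();c=imaging.camera_params("wrist");a=imaging.read_camera("wrist")
np.save("w1.npy",c,allow_pickle=True)
cv2.imwrite("pics/w1.png",a[:,:,::-1]);print(s['clock'],s['eef_pos'],s['orientation'],s['joint_pos'],s['force']);print(c['xyz'],rot(c['rotation']).round(3))
E
```

```text
0.1 [ 0.25445994 -0.57022881  0.23798429] [-8.01060895e-04  9.78049636e-01  2.08370390e-01 -2.20722855e-04] [ 1.1848207   0.68990808 -0.19453249  1.56624484  0.15728212  0.90249106
 -0.21513391] [-0.58716707  1.12511101 -0.1118699 ]
[ 0.32636306 -0.53773878  0.38303604] [[ 0.408 -0.869 -0.279]
 [-0.913 -0.389 -0.122]
 [-0.002  0.305 -0.952]]
```

View pics/w1.png

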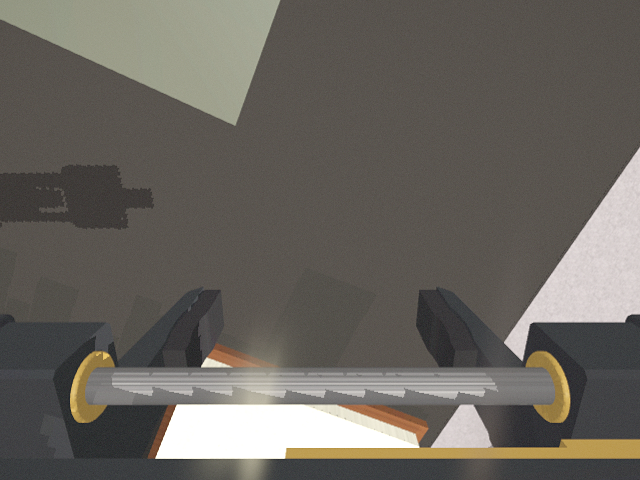

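The first calls were refused because every field is needed. The wrist view shows the fingers at rows 290-360, columns 200 and 430. A point straight under the tool appears near the image centre.

apply_moves:
  rows:
    - {"x": 0.25, "y": -0.135, "z": 0, "yaw": 0, "hand": 0}
    - {"x": 0.5, "y": -0.27, "z": 0, "yaw": 0, "hand": 0}
    - {"x": 0.75, "y": -0.405, "z": 0, "yaw": 0, "hand": 0}

```text
clock: 0.52
eef_pos: [0.3595, -0.4342, 0.2385]
orientation: [-0.0, 0.978, 0.208, 0.0]
force: [1.3, 0.2, -0.4]
gripper_width: 0.0881
finger_force: 0.0
```

apply_moves:
  rows:
    - {"x": 0.25, "y": -0.135, "z": 0, "yaw": 0, "hand": 0}
    - {"x": 0.5, "y": -0.27, "z": 0, "yaw": 0, "hand": 0}
    - {"x": 0.75, "y": -0.405, "z": 0, "yaw": 0, "hand": 0}

```text
clock: 0.9
eef_pos: [0.4635, -0.299, 0.2386]
orientation: [0.0, 0.978, 0.208, -0.0]
force: [0.3, -0.5, 0.0]
gripper_width: 0.0884
finger_force: 0.0
```

apply_moves:
  rows:
    - {"x": 0.25, "y": -0.135, "z": 0, "yaw": 0, "hand": 0}
    - {"x": 0.5, "y": -0.27, "z": 0, "yaw": 0, "hand": 0}
    - {"x": 0.73, "y": -0.4, "z": 0, "yaw": 0, "hand": 0}
    - {"x": 0.73, "y": -0.4, "z": 0, "yaw": 0, "hand": 0}
    - {"x": 0.73, "y": -0.4, "z": 0, "yaw": 0, "hand": 0}

```text
clock: 1.52
eef_pos: [0.5628, -0.1685, 0.2384]
orientation: [0.0, 0.978, 0.208, -0.001]
force: [0.4, -1.5, -0.3]
gripper_width: 0.0882
finger_force: 0.0
```

```bash
python3 - <<'E'
from h import *
s=get_state();c=imaging.camera_params("wrist");a=imaging.read_camera("wrist")
np.save("w1.npy",c,allow_pickle=True)
cv2.imwrite("pics/w2.png",a[:,:,::-1]);print(s['clock'],s['eef_pos'],s['orientation'],s['joint_pos'],s['force']);print(c)
# predicted overlay points for the top estimate
u=np.array([-.900,-.435]);v=np.array([.435,-.9]);o=np.array([.566,-.167])
for x,y,z in [(-104,-45,8),(64,-45,8),(64,33,8),(-104,33,8),(-87,0,34),(50,12,62),(-50,12,62)]:
    print((x,y,z),proj(c,np.r_[o+u*x/1e3+v*y/1e3,z/1e3]).round(0))
E
```

```text
1.525 [ 0.56275752 -0.16852002  0.23835721] [ 2.42122534e-04  9.78061486e-01  2.08314985e-01 -7.33150073e-04] [ 0.29404281  0.63717726 -0.14045539  1.68390592  0.11450666  0.82968369
 -1.04779471] [ 0.41500904 -1.47411407 -0.28662083]
{'mtx': array([[361.23207684,   0.        , 319.65103059],
       [  0.        , 361.23207684, 239.18849583],
       [  0.        ,   0.        ,   1.        ]]), 'xyz': array([ 0.63475059, -0.13569127,  0.38329049]), 'rotation': array([ 0.12996244,  0.82873663, -0.53772499, -0.08460022])}
(-104, -45, 8) [[271.  94.]]
(64, -45, 8) [[282. 256.]]
(64, 33, 8) [[352. 254.]]
(-104, 33, 8) [[351.  91.]]
(-87, 0, 34) [[318. 110.]]
(50, 12, 62) [[335. 261.]]
(-50, 12, 62) [[333. 153.]]
```

View pics/w2.png

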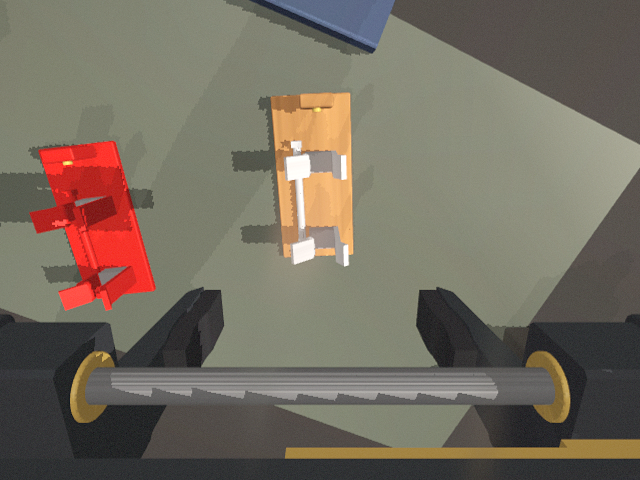

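The wrist view shows the wooden dock where predicted, with base corners near (271,95), (350,93), (353,256) and (285,258), and the stud at (318,109). I'll refine from the base edges, then set off for the torch.

```bash
python3 - <<'E'
from h import *
im=cv2.imread("pics/w2.png");c=np.load("w1.npy",allow_pickle=True).item()
hsv=cv2.cvtColor(im,cv2.COLOR_BGR2HSV)
m=cv2.inRange(hsv,(8,90,110),(25,255,255));m[:85]=0;m[262:]=0;m[:,:262]=0;m[:,360:]=0
L=[];Rr=[]
for r in range(115,250,5):
    k=np.flatnonzero(m[r]); 
    Rr.append((k.max()+1,r)); L.append((k.min(),r))
top=[(x,np.flatnonzero(m[:,x]).min()) for x in range(332,348,3)]
bot=[(x,np.flatnonzero(m[:,x]).max()+1) for x in range(315,332,3)]
print(L[::4],Rr[::4],top,bot)
def W(p): return ray(c,np.array(p),.008)[:,:2]
def ang(p):
    vx,vy,_,_=cv2.fitLine(np.array(p,np.float32),cv2.DIST_HUBER,0,.001,.001).ravel();return np.degrees(np.arctan2(vy,vx))
print("ang",ang(W(Rr)),ang(W(L)))
a=np.radians(ang(W(Rr)));u=np.array([np.cos(a),np.sin(a)]);u=u if u[0]<0 else -u;v=np.array([-u[1],u[0]])
f=lambda p,d:np.median(W(p)@d)
print("width",f(Rr,v)-f(L,v),"len",f(bot,u)-f(top,u))
for uu,vv in[((f(bot,u)+f(top,u))/2+.020,f(Rr,v)-.033)]:
    o=u*uu+v*vv;print("origin",o,"yaw",np.degrees(np.arctan2(u[1],u[0])))
# move to above torch
s=get_state();T=rot(s['orientation']);d=np.array([.496,.2354,.238])-s['eef_pos'];print((d@T)/.2)
E
```

```text
[(np.int64(272), 115), (np.int64(273), 135), (np.int64(275), 155), (np.int64(277), 175), (np.int64(278), 195), (np.int64(280), 215), (np.int64(282), 235)] [(np.int64(351), 115), (np.int64(351), 135), (np.int64(352), 155), (np.int64(352), 175), (np.int64(352), 195), (np.int64(353), 215), (np.int64(353), 235)] [(332, np.int64(93)), (335, np.int64(93)), (338, np.int64(93)), (341, np.int64(93)), (344, np.int64(93)), (347, np.int64(92))] [(315, np.int64(256)), (318, np.int64(256)), (321, np.int64(256)), (324, np.int64(256)), (327, np.int64(256)), (330, np.int64(256))]
ang 26.769182 26.64235
width 0.07760129545649835 len 0.1670486367298435
origin [ 0.56514804 -0.16828324] yaw -153.2308
[ 5.18280847e-01 -1.98469439e+00  4.92852018e-04]
```

apply_moves:
  rows:
    - {"x": 0.05, "y": -0.2, "z": 0, "yaw": -0.2, "hand": 0}
    - {"x": 0.11, "y": -0.42, "z": 0, "yaw": -0.4, "hand": 0}
    - {"x": 0.17, "y": -0.64, "z": 0, "yaw": -0.6, "hand": 0}
    - {"x": 0.22, "y": -0.84, "z": 0, "yaw": -0.8, "hand": 0}
    - {"x": 0.26, "y": -0.99, "z": 0, "yaw": -0.95, "hand": 0}

```text
clock: 2.2
eef_pos: [0.5294, 0.0338, 0.2389]
orientation: [0.0, 0.834, 0.552, -0.0]
force: [-0.3, 0.4, 0.1]
gripper_width: 0.0881
finger_force: 0.0
```

apply_moves:
  rows:
    - {"x": 0.17, "y": -0.11, "z": 0, "yaw": -0.2, "hand": 0}
    - {"x": 0.35, "y": -0.22, "z": 0, "yaw": -0.4, "hand": 0}
    - {"x": 0.54, "y": -0.34, "z": 0, "yaw": -0.6, "hand": 0}
    - {"x": 0.72, "y": -0.46, "z": 0, "yaw": -0.8, "hand": 0}
    - {"x": 0.86, "y": -0.55, "z": 0, "yaw": -0.95, "hand": 0}

```text
clock: 2.82
eef_pos: [0.4969, 0.2352, 0.2388]
orientation: [0.0, 0.576, 0.818, -0.0]
force: [0.3, -1.1, -0.4]
gripper_width: 0.088
finger_force: 0.0
```

apply_moves:
  rows:
    - {"x": 0, "y": 0, "z": 0, "yaw": -0.2, "hand": 0}
    - {"x": 0, "y": 0, "z": 0, "yaw": -0.4, "hand": 0}
    - {"x": 0, "y": 0, "z": 0, "yaw": -0.6, "hand": 0}
    - {"x": 0, "y": 0, "z": 0, "yaw": -0.8, "hand": 0}
    - {"x": 0, "y": 0, "z": 0, "yaw": -0.85, "hand": 0}
    - {"x": 0, "y": 0, "z": 0, "yaw": -0.85, "hand": 0}
    - {"x": 0, "y": 0, "z": 0, "yaw": -0.85, "hand": 0}

```text
clock: 3.7
eef_pos: [0.497, 0.235, 0.2387]
orientation: [0.0, 0.278, 0.96, -0.0]
force: [0.8, 0.5, 0.7]
gripper_width: 0.0881
finger_force: 0.0
```

```bash
python3 - <<'E'
from h import *
s=get_state();c=imaging.camera_params("wrist");a=imaging.read_camera("wrist")
np.save("w3.npy",c,allow_pickle=True)
im=np.ascontiguousarray(a[:,:,::-1]);cv2.imwrite("pics/w3.png",im);print(s['clock'],s['eef_pos'],s['joint_pos'])
p=proj(c,[.4958,.2354,.017])[0];print("pred",p)
hsv=cv2.cvtColor(im,cv2.COLOR_BGR2HSV);m=cv2.inRange(hsv,(0,0,170),(180,60,255))
m[285:]=0;x=int(p[0]);m[:,:x-60]=0;m[:,x+60:]=0
P=ray(c,np.argwhere(m)[:,::-1],.017)[:,:2]
u=np.array([np.cos(np.radians(-32.1)),np.sin(np.radians(-32.1))])
for _ in range(3):
    v=np.array([-u[1],u[0]]);t=P@u;w=P@v
    bins=np.arange(t.min(),t.max(),.004)
    mid=[(b,(w[(t>=b)&(t<b+.004)].min()+w[(t>=b)&(t<b+.004)].max())/2,np.ptp(w[(t>=b)&(t<b+.004)])) for b in bins if ((t>=b)&(t<b+.004)).sum()>10]
    k,q=np.polyfit([i[0] for i in mid],[i[1] for i in mid],1);u=u+k*v;u/=np.linalg.norm(u)
print("len",np.ptp(t),"ang",np.degrees(np.arctan2(u[1],u[0])));print([(round(i[0]-t.min(),3),round(i[2],3)) for i in mid])
o=u*(t.min()+.079)+v*(q+0) if abs(k)<.01 else None
o=u*(t.min()+.079)+v*np.median([i[1] for i in mid]);print("origin",o)
T=rot(s['orientation']);print("tool x ang",np.degrees(np.arctan2(T[1,0],T[0,0])),"units",((np.r_[o,.017+.0]-s['eef_pos'])@T)/.2)
E
```

```text
3.7 [0.49695967 0.23501381 0.23873938] [-0.09863421  0.67042287 -0.72684551  1.77890193  0.5523101   0.90719851
 -0.063302  ]
pred [319.1414521  203.37145107]
len 0.16959680161982668 ang -31.975202507089037
[(np.float64(0.0), np.float64(0.038)), (np.float64(0.004), np.float64(0.038)), (np.float64(0.008), np.float64(0.038)), (np.float64(0.012), np.float64(0.038)), (np.float64(0.016), np.float64(0.023)), (np.float64(0.02), np.float64(0.023)), (np.float64(0.024), np.float64(0.023)), (np.float64(0.028), np.float64(0.023)), (np.float64(0.032), np.float64(0.023)), (np.float64(0.036), np.float64(0.023)), (np.float64(0.04), np.float64(0.022)), (np.float64(0.044), np.float64(0.022)), (np.float64(0.048), np.float64(0.022)), (np.float64(0.052), np.float64(0.022)), (np.float64(0.056), np.float64(0.015)), (np.float64(0.104), np.float64(0.022)), (np.float64(0.108), np.float64(0.022)), (np.float64(0.112), np.float64(0.022)), (np.float64(0.116), np.float64(0.022)), (np.float64(0.12), np.float64(0.023)), (np.float64(0.124), np.float64(0.023)), (np.float64(0.128), np.float64(0.023)), (np.float64(0.132), np.float64(0.023)), (np.float64(0.136), np.float64(0.023)), (np.float64(0.14), np.float64(0.03)), (np.float64(0.144), np.float64(0.038)), (np.float64(0.148), np.float64(0.038)), (np.float64(0.152), np.float64(0.038)), (np.float64(0.156), np.float64(0.039)), (np.float64(0.16), np.float64(0.039)), (np.float64(0.164), np.float64(0.039)), (np.float64(0.168), np.float64(0.039))]
origin [0.49693628 0.23584327]
tool x ang 147.68220897982783 units [0.00279234 0.00370898 1.10869494]
```

View pics/w3.png

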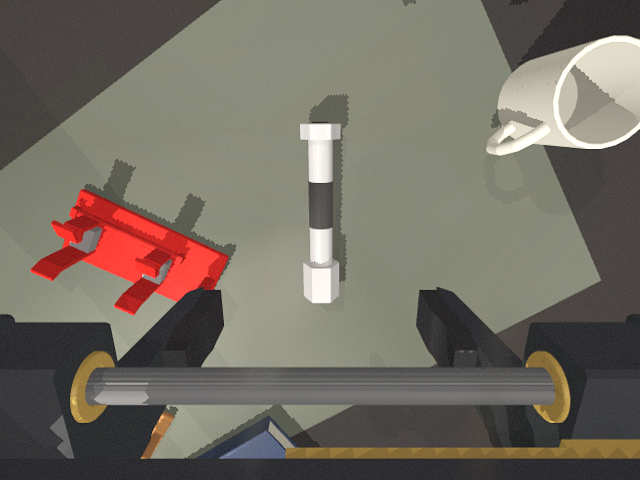

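The torch is vertical in the wrist view at column 320, band centre at row 205 and tail at the top (132). The tool is centred on it to within 1 mm, so I'll descend and grip.

apply_moves:
  rows:
    - {"x": 0, "y": 0, "z": 0.25, "yaw": 0, "hand": 0}
    - {"x": 0, "y": 0, "z": 0.5, "yaw": 0, "hand": 0}
    - {"x": 0, "y": 0, "z": 0.75, "yaw": 0, "hand": 0}
    - {"x": 0, "y": 0, "z": 0.9, "yaw": 0, "hand": 0}

```text
clock: 4.25
eef_pos: [0.4961, 0.2349, 0.0565]
orientation: [-0.001, 0.277, 0.961, -0.001]
force: [0.7, -0.1, -0.4]
gripper_width: 0.0882
finger_force: 0.0
```

apply_moves:
  rows:
    - {"x": 0, "y": 0.004, "z": 0.1, "yaw": 0, "hand": 0}
    - {"x": 0, "y": 0.004, "z": 0.2, "yaw": 0, "hand": 0}
    - {"x": 0, "y": 0.004, "z": 0.27, "yaw": 0, "hand": 0}
    - {"x": 0, "y": 0.004, "z": 0.27, "yaw": 0, "hand": 0}

```text
clock: 4.75
eef_pos: [0.4969, 0.236, 0.004]
orientation: [-0.0, 0.277, 0.961, -0.001]
force: [-0.6, -0.4, 0.2]
gripper_width: 0.0883
finger_force: 0.0
```

apply_moves:
  rows:
    - {"x": 0, "y": 0, "z": 0, "yaw": 0, "hand": 0.5}
    - {"x": 0, "y": 0, "z": 0, "yaw": 0, "hand": 1}
    - {"x": 0, "y": 0, "z": 0, "yaw": 0, "hand": 1}
    - {"x": 0, "y": 0, "z": 0, "yaw": 0, "hand": 1}
    - {"x": 0, "y": 0, "z": 0, "yaw": 0, "hand": 1}
    - {"x": 0, "y": 0, "z": 0, "yaw": 0, "hand": 1}
  newtons: 30

```text
clock: 5.5
eef_pos: [0.4972, 0.2361, 0.0047]
orientation: [0.0, 0.277, 0.961, -0.0]
force: [0.1, -0.0, 0.3]
gripper_width: 0.03
finger_force: 0.0
```

apply_moves:
  rows:
    - {"x": 0, "y": 0, "z": 0, "yaw": 0, "hand": 1}
    - {"x": 0, "y": 0, "z": 0, "yaw": 0, "hand": 1}
    - {"x": 0, "y": 0, "z": 0, "yaw": 0, "hand": 1}
    - {"x": 0, "y": 0, "z": 0, "yaw": 0, "hand": 1}

```text
clock: 6.0
eef_pos: [0.4972, 0.2361, 0.0047]
orientation: [-0.0, 0.277, 0.961, -0.0]
force: [-0.4, -2.1, -0.7]
gripper_width: 0.0229
finger_force: 30.0
```

apply_moves:
  rows:
    - {"x": 0, "y": 0, "z": -0.1, "yaw": 0, "hand": 1}
    - {"x": 0, "y": 0, "z": -0.3, "yaw": 0, "hand": 1}
    - {"x": 0, "y": 0, "z": -0.5, "yaw": 0, "hand": 1}
    - {"x": 0, "y": 0, "z": -0.7, "yaw": 0, "hand": 1}
    - {"x": 0, "y": 0, "z": -0.9, "yaw": 0, "hand": 1}
    - {"x": 0, "y": 0, "z": -0.9, "yaw": 0, "hand": 1}

```text
clock: 6.75
eef_pos: [0.4985, 0.2373, 0.1871]
orientation: [0.002, 0.277, 0.961, 0.002]
force: [0.2, -0.4, -1.4]
gripper_width: 0.0231
finger_force: 30.0
```

```bash
python3 - <<'E'
from h import *
s=get_state();T=rot(s['orientation']);print(s['eef_pos'],s['gripper_width'],s['finger_force'],s['force'])
print(np.degrees(np.arctan2(T[1,0],T[0,0])), (np.array([.565,-.168,s['eef_pos'][2]])-s['eef_pos'])@T/.2)
a=imaging.read_camera("scene")
# tool-plane tilt check of the torch from the scene picture
cv2.imwrite("pics/s2.png",cv2.resize(np.ascontiguousarray(a[150:400,280:500,::-1]),None,fx=2.3,fy=2.3))
E
```

```text
[0.49852511 0.2372552  0.18713496] 0.02310401861168833 29.997042417526245 [ 0.16379845 -0.43827023 -1.44722391]
147.78334400649922 [-1.36145063 -1.53710752 -0.00446874]
```

View pics/s2.png

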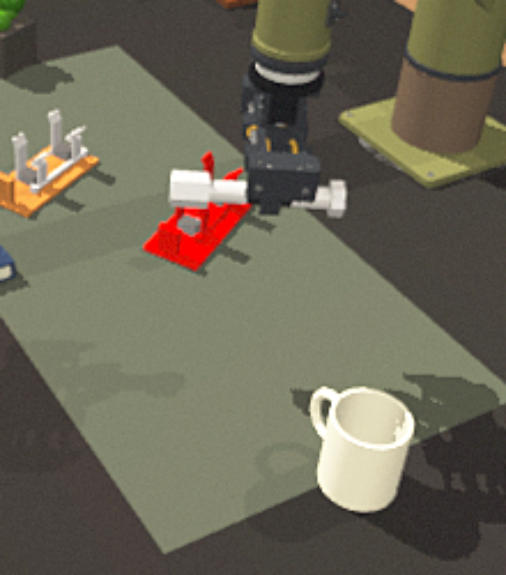

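The torch is held level in the fingers, head to the left at (190,190) and tail at (338,197). Next I carry it to the dock while turning it.

apply_moves:
  rows:
    - {"x": -0.07, "y": -0.08, "z": 0, "yaw": 0.1, "hand": 1}
    - {"x": -0.2, "y": -0.22, "z": 0, "yaw": 0.28, "hand": 1}
    - {"x": -0.35, "y": -0.39, "z": 0, "yaw": 0.48, "hand": 1}
    - {"x": -0.52, "y": -0.58, "z": 0, "yaw": 0.7, "hand": 1}
    - {"x": -0.68, "y": -0.77, "z": 0, "yaw": 0.9, "hand": 1}

```text
clock: 7.42
eef_pos: [0.5292, 0.0294, 0.1831]
orientation: [-0.001, 0.597, 0.803, -0.002]
force: [-0.3, 0.9, -1.1]
gripper_width: 0.023
finger_force: 30.0
```

apply_moves:
  rows:
    - {"x": -0.22, "y": -0.03, "z": 0, "yaw": 0.2, "hand": 1}
    - {"x": -0.44, "y": -0.06, "z": 0, "yaw": 0.4, "hand": 1}
    - {"x": -0.66, "y": -0.09, "z": 0, "yaw": 0.6, "hand": 1}
    - {"x": -0.86, "y": -0.12, "z": 0, "yaw": 0.78, "hand": 1}
    - {"x": -1.0, "y": -0.14, "z": 0, "yaw": 0.9, "hand": 1}

```text
clock: 8.05
eef_pos: [0.5611, -0.1698, 0.1831]
orientation: [-0.0, 0.837, 0.547, -0.002]
force: [-0.4, 0.6, -1.8]
gripper_width: 0.023
finger_force: 30.0
```

apply_moves:
  rows:
    - {"x": 0, "y": 0, "z": 0, "yaw": 0.2, "hand": 1}
    - {"x": 0, "y": 0, "z": 0, "yaw": 0.4, "hand": 1}
    - {"x": 0, "y": 0, "z": 0, "yaw": 0.6, "hand": 1}
    - {"x": 0, "y": 0, "z": 0, "yaw": 0.8, "hand": 1}
    - {"x": 0, "y": 0, "z": 0, "yaw": 0.89, "hand": 1}
    - {"x": 0, "y": 0, "z": 0, "yaw": 0.89, "hand": 1}
    - {"x": 0, "y": 0, "z": 0, "yaw": 0.89, "hand": 1}

```text
clock: 8.93
eef_pos: [0.5626, -0.1659, 0.1842]
orientation: [-0.0, 0.973, 0.232, -0.001]
force: [-0.1, -0.4, -1.6]
gripper_width: 0.023
finger_force: 30.0
```

```bash
python3 - <<'E'
from h import *
s=get_state();T=rot(s['orientation']);c=imaging.camera_params("wrist");a=imaging.read_camera("wrist")
print(s['clock'],s['eef_pos'],s['gripper_width'],s['joint_pos'])
print(np.degrees(np.arctan2(T[1,0],T[0,0])), (np.array([.565,-.168,.042])-s['eef_pos'])@T/.2)
np.save("w4.npy",c,allow_pickle=True);cv2.imwrite("pics/w4.png",a[:,:,::-1])
u=np.array([-.8932,-.4497]);v=np.array([.4497,-.8932]);o=s['eef_pos'][:2]
z=s['eef_pos'][2]+.0125
for x in(-79,-65,65,105):print(x,proj(c,np.r_[o+u*x/1e3,z]).round(0))
E
```

```text
8.925 [ 0.56258052 -0.16594279  0.18423589] 0.02299124257916295 [ 0.29352013  0.70674859 -0.14682804  1.74008666  0.14690686  0.7065453
 -1.03384754]
26.792088394865328 [0.00679877 0.01509259 0.7111641 ]
-79 [[322. 123.]]
-65 [[322. 164.]]
65 [[321. 444.]]
105 [[321. 506.]]
```

View pics/w4.png

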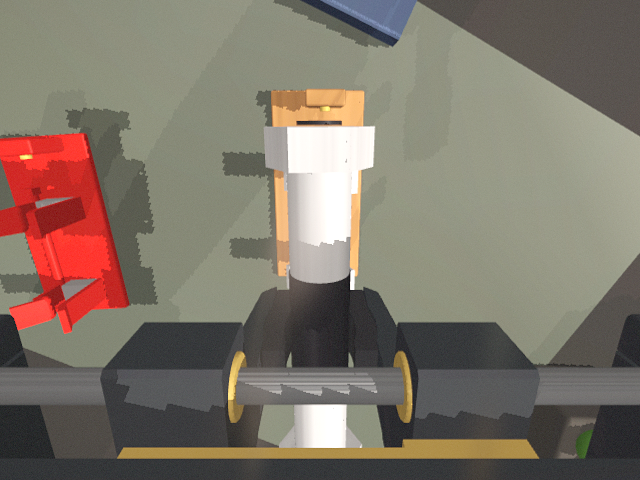

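The held torch is centred over the dock, with its tail at (320,148) on the post side. Base corners are at (272,90) and (364,90), with the stud at (325,108). A 3 mm sideways correction is needed, then I lower it.

apply_moves:
  rows:
    - {"x": 0.007, "y": 0.015, "z": 0.15, "yaw": 0, "hand": 1}
    - {"x": 0.007, "y": 0.015, "z": 0.35, "yaw": 0, "hand": 1}
    - {"x": 0.007, "y": 0.015, "z": 0.5, "yaw": 0, "hand": 1}
    - {"x": 0.007, "y": 0.015, "z": 0.5, "yaw": 0, "hand": 1}
    - {"x": 0.007, "y": 0.015, "z": 0.5, "yaw": 0, "hand": 1}

```text
clock: 9.6
eef_pos: [0.5664, -0.1682, 0.0857]
orientation: [0.0, 0.973, 0.231, 0.001]
force: [0.5, -1.0, -0.5]
gripper_width: 0.0234
finger_force: 30.0
```

```bash
python3 - <<'E'
from h import *
s=get_state();T=rot(s['orientation']);a=imaging.read_camera("scene");c=imaging.camera_params("scene")
print(s['eef_pos'],s['force'],(np.array([.565,-.168,.044])-s['eef_pos'])@T/.2)
cv2.imwrite("pics/s3.png",cv2.resize(np.ascontiguousarray(a[180:260,250:350,::-1]),None,fx=7,fy=7,interpolation=cv2.INTER_CUBIC))
E
```

```text
[ 0.56643649 -0.16819392  0.08568968] [ 0.53401051 -1.0279275  -0.5179465 ] [-0.00626686 -0.00431515  0.20843552]
```

View pics/s3.png

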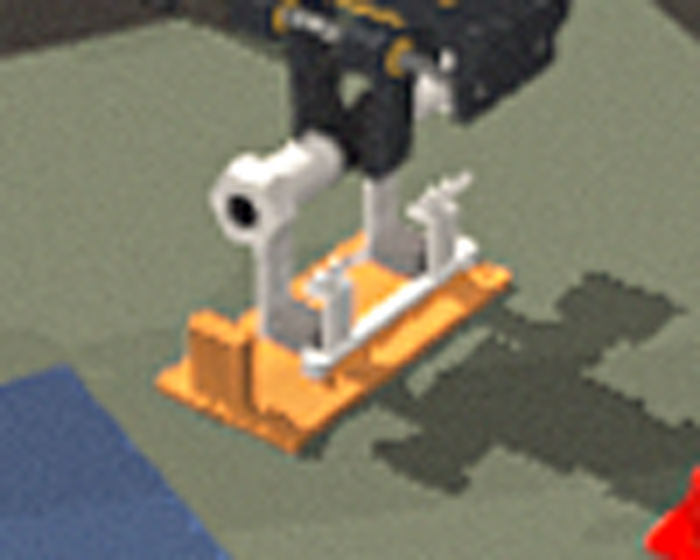

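The torch hangs above the fork, with its tail button at (240,210) over the post at (225,355) and its body above the prongs. Lowering slowly into the mouth.

apply_moves:
  rows:
    - {"x": -0.005, "y": -0.004, "z": 0.05, "yaw": 0, "hand": 1}
    - {"x": -0.005, "y": -0.004, "z": 0.1, "yaw": 0, "hand": 1}
    - {"x": -0.005, "y": -0.004, "z": 0.14, "yaw": 0, "hand": 1}
    - {"x": -0.005, "y": -0.004, "z": 0.17, "yaw": 0, "hand": 1}
    - {"x": -0.005, "y": -0.004, "z": 0.19, "yaw": 0, "hand": 1}
    - {"x": -0.005, "y": -0.004, "z": 0.2, "yaw": 0, "hand": 1}
    - {"x": -0.005, "y": -0.004, "z": 0.2, "yaw": 0, "hand": 1}

```text
clock: 10.52
eef_pos: [0.5646, -0.1679, 0.0448]
orientation: [0.0, 0.973, 0.231, 0.0]
force: [0.2, -0.3, -1.3]
gripper_width: 0.0226
finger_force: 30.0
```

apply_moves:
  rows:
    - {"x": 0, "y": 0, "z": 0.005, "yaw": 0, "hand": 1}
    - {"x": 0, "y": 0, "z": 0.005, "yaw": 0, "hand": 0.7}
    - {"x": 0, "y": 0, "z": 0.005, "yaw": 0, "hand": 0.6}
    - {"x": 0, "y": 0, "z": 0.005, "yaw": 0, "hand": 0.4}
    - {"x": 0, "y": 0, "z": 0.005, "yaw": 0, "hand": 0.3}
    - {"x": 0, "y": 0, "z": 0.005, "yaw": 0, "hand": 0.3}
    - {"x": 0, "y": 0, "z": 0.005, "yaw": 0, "hand": 0.3}

```text
clock: 11.4
eef_pos: [0.5644, -0.1677, 0.0437]
orientation: [0.0, 0.973, 0.231, 0.0]
force: [1.0, -0.5, -0.5]
gripper_width: 0.0618
finger_force: 0.0
```

apply_moves:
  rows:
    - {"x": 0, "y": 0, "z": -0.1, "yaw": 0, "hand": 0.3}
    - {"x": 0, "y": 0, "z": -0.25, "yaw": 0, "hand": 0.3}
    - {"x": 0, "y": 0, "z": -0.4, "yaw": 0, "hand": 0.3}
    - {"x": 0, "y": 0, "z": -0.5, "yaw": 0, "hand": 0.3}
    - {"x": 0, "y": 0, "z": -0.5, "yaw": 0, "hand": 1}
    - {"x": 0, "y": 0, "z": -0.5, "yaw": 0, "hand": 1}
    - {"x": 0, "y": 0, "z": -0.5, "yaw": 0, "hand": 1}
    - {"x": 0, "y": 0, "z": -0.5, "yaw": 0, "hand": 1}
    - {"x": 0, "y": 0, "z": -0.5, "yaw": 0, "hand": 1}
    - {"x": 0, "y": 0, "z": -0.5, "yaw": 0, "hand": 1}

```text
clock: 12.65
eef_pos: [0.5643, -0.1677, 0.1435]
orientation: [-0.0, 0.973, 0.231, -0.0]
force: [0.3, 0.3, -0.3]
gripper_width: 0.0038
finger_force: 0.0
```

```bash
python3 - <<'E'
from h import *
s=get_state();T=rot(s['orientation']);w=imaging.read_camera("wrist");a=imaging.read_camera("scene")
print(s['clock'],s['eef_pos'],s['force'],s['gripper_width'],(np.array([.565,-.168,.044])-s['eef_pos'])@T/.2)
A=cv2.resize(np.ascontiguousarray(a[180:260,250:350,::-1]),(500,400),interpolation=cv2.INTER_CUBIC)
W=cv2.resize(np.ascontiguousarray(w[60:440,180:460,::-1]),(295,400))
cv2.imwrite("pics/c4.png",np.hstack([A,W]))
E
```

```text
12.65 [ 0.56430902 -0.16769862  0.14353099] [ 0.3261031   0.30570085 -0.25374039] 0.003848912041486781 [0.00254619 0.00296642 0.49765386]
```

View pics/c4.png

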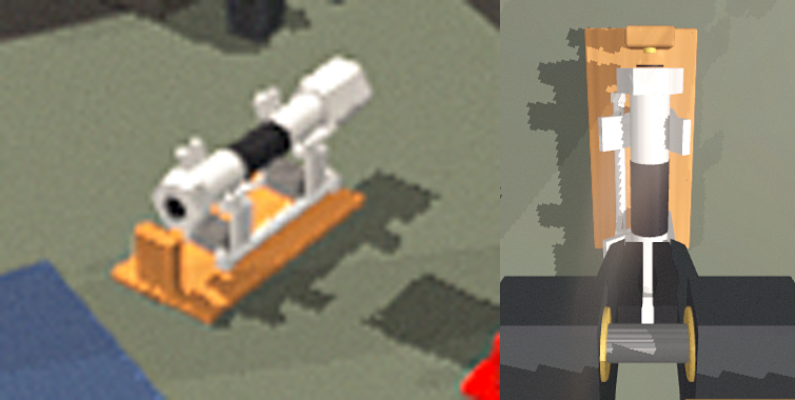

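The torch rests by itself in the mouth, level, with its tail button at (175,205) towards the post and fingers clear. Now push down with shut fingertips.

apply_moves:
  rows:
    - {"x": 0.0025, "y": 0.003, "z": 0.15, "yaw": 0, "hand": 1}
    - {"x": 0.0025, "y": 0.003, "z": 0.28, "yaw": 0, "hand": 1}
    - {"x": 0.0025, "y": 0.003, "z": 0.34, "yaw": 0, "hand": 1}
    - {"x": 0.0025, "y": 0.003, "z": 0.36, "yaw": 0, "hand": 1}
    - {"x": 0.0025, "y": 0.003, "z": 0.38, "yaw": 0, "hand": 1}
    - {"x": 0.0025, "y": 0.003, "z": 0.39, "yaw": 0, "hand": 1}

```text
clock: 13.5
eef_pos: [0.566, -0.1685, 0.0674]
orientation: [0.001, 0.973, 0.231, 0.001]
force: [-2.8, 0.4, 17.2]
gripper_width: 0.0005
finger_force: 8.9
```

apply_moves:
  rows:
    - {"x": 0, "y": 0, "z": 0.01, "yaw": 0, "hand": 1}
    - {"x": 0, "y": 0, "z": 0.02, "yaw": 0, "hand": 1}
    - {"x": 0, "y": 0, "z": 0.03, "yaw": 0, "hand": 1}
    - {"x": 0, "y": 0, "z": 0.04, "yaw": 0, "hand": 1}
    - {"x": 0, "y": 0, "z": 0.05, "yaw": 0, "hand": 1}

```text
clock: 14.12
eef_pos: [0.5673, -0.1694, 0.0579]
orientation: [0.002, 0.973, 0.231, 0.002]
force: [1.1, -1.8, 6.1]
gripper_width: 0.0004
finger_force: 3.1
```

apply_moves:
  rows:
    - {"x": -0.005, "y": 0, "z": 0.01, "yaw": 0, "hand": 1}
    - {"x": -0.005, "y": 0, "z": 0.02, "yaw": 0, "hand": 1}
    - {"x": -0.005, "y": 0, "z": 0.03, "yaw": 0, "hand": 1}
    - {"x": -0.005, "y": 0, "z": 0.04, "yaw": 0, "hand": 1}
    - {"x": -0.005, "y": 0, "z": 0.045, "yaw": 0, "hand": 1}
    - {"x": -0.005, "y": 0, "z": 0.045, "yaw": 0, "hand": 1}

```text
clock: 14.88
eef_pos: [0.5639, -0.1683, 0.0465]
orientation: [-0.0, 0.973, 0.231, -0.0]
force: [0.6, -0.0, 0.3]
gripper_width: 0.0005
finger_force: 0.3
```

apply_moves:
  rows:
    - {"x": 0, "y": 0, "z": 0.005, "yaw": 0, "hand": 1}
    - {"x": 0, "y": 0, "z": 0.01, "yaw": 0, "hand": 1}
    - {"x": 0, "y": 0, "z": 0.012, "yaw": 0, "hand": 1}

```text
clock: 15.25
eef_pos: [0.5641, -0.1684, 0.046]
orientation: [0.0, 0.973, 0.231, -0.0]
force: [-2.2, 1.5, 19.5]
gripper_width: 0.0008
finger_force: 9.7
```

apply_moves:
  rows:
    - {"x": 0, "y": 0, "z": -0.1, "yaw": 0, "hand": 1}
    - {"x": 0, "y": 0, "z": -0.3, "yaw": 0, "hand": 1}
    - {"x": 0, "y": 0, "z": -0.55, "yaw": 0, "hand": 1}
    - {"x": 0, "y": 0, "z": -0.8, "yaw": 0, "hand": 1}
    - {"x": 0, "y": 0, "z": -0.8, "yaw": 0, "hand": 1}
    - {"x": 0, "y": 0, "z": -0.8, "yaw": 0, "hand": 1}

```text
clock: 16.0
eef_pos: [0.5634, -0.1685, 0.204]
orientation: [-0.0, 0.973, 0.231, -0.001]
force: [-0.1, -0.3, -0.7]
gripper_width: 0.0005
finger_force: 0.0
```

```bash
python3 - <<'E'
from h import *
s=get_state();w=imaging.read_camera("wrist");a=imaging.read_camera("scene")
print(s['clock'],s['eef_pos'])
A=cv2.resize(np.ascontiguousarray(a[180:260,250:350,::-1]),(500,400),interpolation=cv2.INTER_CUBIC)
W=cv2.resize(np.ascontiguousarray(w[60:440,180:460,::-1]),(295,400))
cv2.imwrite("pics/c5.png",np.hstack([A,W]))
E
```

```text
16.0 [ 0.56338549 -0.16853382  0.20403338]
```

View pics/c5.png

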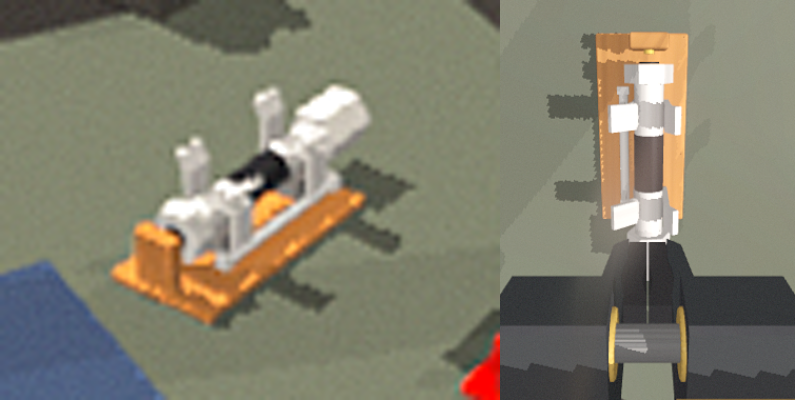

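The torch sits level and low in the fork, its tail behind the post at (170,245) and the jaw closed over it. The push bottomed out at 46 mm with a stiff 19.5 N, which matches fully home.

```bash
python3 -c "
from rig import sign_off
print(sign_off())"
```

```text
the job is handed in; nothing more can be done
None
```

The torch was laid in the dock mouth tail to post, released, then pushed fully home at 46 mm (level, jaw closed) and handed in at about 16 s; the mug, book and plant were not touched.

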